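# Seat the bar on its parallels in the bench vise

## Robot

A 7-joint arm with a two-finger parallel gripper is mounted at the origin on the work surface. World frame = base frame: x ahead of the robot, y to its left, z up, the work surface at z = 0. Lengths are in mm, angles in rad, forces in N, time in s.
With the tool pointing down it reaches from about 400 to 875 mm from the base axis. Payload 6.5 kg.
Tool frame: the origin (TCP) lies midway between the tips of the shut fingers; the grasp point (between the pads) lies 19 mm behind it; z points along the fingers, y is the line along which they close (so a half turn about z gives the same grasp; the last joint's range is limited). The gripper opens to 88 mm and grips with 3 to 60 N. Pads are 18 mm wide; open, the fingers measure 123 mm over their backs; the gripper's body (75 mm by 187 mm) begins 45 mm behind the grasp point.
Start: joints at [-1.21, 0.536, -0.004, 1.538, 0.003, 1.067, -0.071], TCP at [269.068, 591.686, 238.716] pointing down, gripper open.
Joint ranges: [-2.7, 2.7], [-0.37, 2.16], [-1.27, 1.26], [0.24, 2.4], [-1.31, 4.45], [0.19, 1.91], [-2.76, 2.76]. Speed limits (rad/s): [2.39, 2.39, 3.14, 3.14, 3.14, 3.14, 3.14].

## Interface

Orientations are given as a unit quaternion [w, x, y, z].
In Python, from station import arm, eyes, workorder, finder gives the robot as it stands.
- The arm moves only by the tool carry_out, never from a script. Its argument "commands" is one flat list of numbers, 6 for each row, row after row: the shift along the tool's x, y, z in m, then the turn, a rotation vector about the tool's x, y, z in rad. In form: [x, y, z, ax, ay, az, x, y, z, ax, ay, az, ...]. A call has 1 to 20 rows; each row shifts and turns the commanded pose from where the row before left it, along the tool's axes as they then stand; what a row does not reach is not made up. A row lasts 1/12 s, in which the tool goes at most 41.7 mm and 7.16 degrees, less where a joint would pass 70% of its speed; a pose out of reach is approached as far as the arm can. A call is refused whole if a number of a shift passes 0.0417 or a number of a turn 0.125, either way. A call with a gripper value outside its range is refused whole. "gripper" is the opening, from -1 (shut) to 1 (fully open), set as the call begins (left out, the last holds). The fingers move at their own pace and stop on an object; "force" is the grip in N (left out, the last holds). Time passes only in rows, so rows that do not move let the fingers close. It gives the time, the measured TCP pose, the force, the opening and the grip force at its end, in the units of the state.
- arm.get_obs(): the state, without advancing time (a new reading comes with each control period).
- eyes.get_image(name): name is "scene" or "top"; returns a dict with "img" (420x560x3 uint8, red, green, blue), "depth" (420x560 float32, mm along the optical axis (not along the pixel's ray), 0 where there is no reading), "fx", "fy", "cx", "cy" (pixels), "eye" and "rotation" of the camera in the world. Camera axes: x right, y down, z forward; pixel columns grow to the right and rows downward; lengths in mm; the calibration is good to about 2 mm. A picture is of the moment at which its call begins.
- workorder.close_job(): hands the job in; it is judged then, once.
Trained networks look in a picture, given as the dict that the camera call returned (one of the last four; its "shot" number tells which), for a name from the list of things; names that differ only in an ending like _2 or _b are one class to them, and where a whole thing is asked for, a point or a joint stands for the part that bears it (a point fixed in the world has none). Each returns a list of dicts, best first, with "conf" (0 to 1); they miss things now and then, are a little off and sometimes report something else, mostly with a low value. They report only what shows in the picture. A call takes as long as a camera call. They do not tell look-alikes from the thing itself.
- finder.regions_of(picture, name): "pixels" (420x560 bool, what is visible of it) and "extent" ([left, top, right, bottom] in pixels, round what is visible of it).
- finder.landmark_of(picture, name): "xy" ([column, row] in pixels: a listed point, or the origin of a listed thing).
The state is a dict: "time_s": time; "joints": joint angles; "qd": joint speeds; "effort": joint torques, N m; "ee_pos": TCP position; "ee_rot": TCP orientation; "wrist_force": force on the tool from outside, world axes, zero at the start; "wrist_torque": the same for the moment, N m; "gripper_width": finger opening in mm; "gripper_force": force on a finger pad.
Only numpy, scipy, OpenCV 4.12 (cv2) and the standard library are available. Lean on these libraries where they do the work, as an engineer would, in place of code of your own. Each camera call takes 0.05 s, during which the arm holds its last target. There are 200 camera calls.

## Task

The aluminium bar in the vise is gripped a little too high and crooked, so the two steel parallels under its ends still slide. Pick up the nylon-footed drift and with it tap or press the bar down, firmly but without denting it (ends first, finishing on the middle), until it sits down tight on both parallels and neither can slide any more. Then stand the drift upright on the bench again, clear of the vise, and leave everything else where it is.

Things in the scene. Friction and masses are not known exactly. Their poses are not given: they have to be found in the camera images.
- vise: Dark steel bench vise, fixed in a recess 0 to 8 mm deep in the bench. Origin: middle of its underside. Its jaws run along its own y; its screw and tommy bar reach 124 mm towards -x, 59 mm high. Base 170 (x) x 160 (y) x 35 mm high, its top the bed between the jaws. The jaws are 100 mm long (y), fill x = -52 to -16.5 and 16.5 to 56 mm and end 75 mm high.
- bar: Workpiece: aluminium bar 33 (x) x 140 (y) x 36 mm (z), two dark bores on top, a hard rubber strip (gives 1 mm at 15 N) under each end, held by friction in the jaws. Origin: underside centre; y along the jaws. Starts 3 to 6 mm above the parallels at the middle, rocked up to 0.035 rad about x. It slides down or rocks, and stays as left. Over 30 N dents it.
- bar_end_a (a point): Point on the bar's top face, on its centre line, 35 mm from the middle towards +y: where to press that end. About 8 N moves the bar down; when one end has met its parallel, 8 to 12 N on the other end or the middle brings that down too; then it stops (about 20 N per mm). Seated, the bar is level with its top 92 to 93 mm above the vise's underside.
- bar_end_b (a point): The same point 35 mm from the middle towards the bar's -y end. Steady pushes of about 22 N on the ends and, last, on the middle leave both parallels pinched tight.
- parallel_a: Ground steel parallel block 28 (x) x 60 (y) x 22 mm high, 0.22 kg, lying loose on the vise bed under the bar's +y end, its outer part sticking out past the bar by about 32 mm. Origin: centre of its underside.
- parallel_b: The same parallel block under the bar's -y end, sticking out the other way. Origin: centre of its underside.
- drift: Tapping drift standing upright on the bench, 90 mm tall, about 0.25 kg: square brass shank 24 x 24 mm from 14 to 90 mm above its underside, on a square white nylon foot 34 x 34 x 14 mm. Origin: centre of the foot's underside; z up along the shank, x and y square to the shank's faces. Grip the shank from above; the foot's underside is what goes on the bar. It stands left or right of the vise.
- oil_bottle: Bystander: small amber bottle, 40 mm diameter, 75 mm tall, on the bench at the other side of the vise than the drift. Origin: centre of its underside.
- objective: Bystander: steel microscope objective, 34 mm diameter, 48 mm tall, standing beyond the vise. Origin: centre of its underside.
- dish: Bystander: shallow glass dish, 90 mm diameter, 14 mm high, beyond the vise. Origin: centre of its underside.
Mind the look-alikes: they are no part of the job. Leave any red look-alike of the drift alone.

How it is judged (in metres and radians):
On the way, in this order (a step that is already met when the one before it is completed fails the run):
1. the drift is picked up off the bench (height (world z) of drift above 0.03 m), for 0.2 s.
2. the bar is down and pinches both parallels (contact force between bar and parallel_a above 3 N and contact force between bar and parallel_b above 3 N), for 0.2 s.
At the end, for the whole second after the job is handed in: The bar, left alone, bears on each parallel with more than 3 N (neither slides), level within 0.015 rad, underside within 1 mm of seated; each parallel is within 55 mm of its end's pressing point; the drift stands upright (0.08 rad) and still on the bench, off the vise (all of step 2 and angle between the z axis of bar and the z axis of vise, either way round below 0.015 rad and z of bar in the frame of vise below 0.058 m and horizontal distance between parallel_a and bar_end_a below 0.055 m and horizontal distance between parallel_b and bar_end_b below 0.055 m and height (world z) of drift below 0.004 m and angle between drift's own z axis and vertical below 0.08 rad and linear speed of drift below 0.02 m/s and contact force between drift and vise below 0.1 N); the robot touches nothing.
It fails at once if the drift presses on the bar with more than 30 N (contact force between drift and bar above 30 N).
It fails at once if the fingers push on the bar themselves (more than 3 N) (contact force between the fingers and bar above 3 N).
It fails at once if a bystander is moved more than 20 mm (distance of any of oil_bottle, objective, dish from where it was at the start of the episode above 0.02 m).
It also fails if it takes over 66 s, if anything falls off the work surface, if the arm or the gripper's body presses on something with over 40 N, if the wrist force passes 120 N, or if a joint passes its speed limit or range.

## Working session

There is one attempt and no reset: what is moved stays moved. The work goes in short steps, Python scripts to look and compute and a tool call to move; the robot and the scene stay as the last step left them, time stands still between calls to the robot, and variables do not carry over. Pictures are saved under pics/ and viewed, at most 10 in all, crops included, and the job is handed in when it is done.

Besides the shell and the picture viewer there is one more tool, called as name(argument=value, ...) on one line, values as JSON. carry_out: Moves the arm, as the interface text tells. Its arguments: {"type":"object","properties":{"commands":{"type":"array"},"gripper":{"type":"number"},"force":{"type":"number"}},"required":["commands"]}

```bash
mkdir -p pics; ls
cat > h.py <<'E'
import numpy as np,cv2
from station import arm,eyes,workorder,finder
def world(p,u,v,d):
    c=np.array([(u-p['cx'])/p['fx']*d,(v-p['cy'])/p['fy']*d,d]); return np.asarray(p['rotation'])@c+np.asarray(p['eye'])
def cloud(p):
    v,u=np.mgrid[:420,:560]; d=p['depth']
    c=np.stack([(u-p['cx'])/p['fx']*d,(v-p['cy'])/p['fy']*d,d],-1)
    w=c@np.asarray(p['rotation']).T+np.asarray(p['eye']); w[d==0]=np.nan; return w
def save(p,n,crop=None,s=1):
    i=p['img'][:,:,::-1]
    if crop: i=i[crop[1]:crop[3],crop[0]:crop[2]]
    cv2.imwrite('pics/'+n,cv2.resize(i,None,fx=s,fy=s,interpolation=cv2.INTER_CUBIC))
E
python3 - <<'E'
from h import *
print(arm.get_obs())
for n in('top','scene'):
    p=eyes.get_image(n);save(p,n+'1.png');np.savez(n+'1.npz',**{k:p[k] for k in p})
    print(n,p['eye'],np.round(p['rotation'],3).tolist(),p['fx'])
    w=cloud(p)
    for o in['drift','vise','bar','bar_end_a','parallel_a','oil_bottle','objective','dish']:
        L=finder.landmark_of(p,o);R=finder.regions_of(p,o)
        print(o,[(np.round(l['xy']).tolist(),round(l['conf'],2)) for l in L[:4]])
        for r in R[:3]:
            m=r['pixels'];q=w[m];print('   ',round(r['conf'],2),r['extent'],m.sum(),np.round(np.nanmedian(q,0)),'zmax',np.round(np.nanpercentile(q[:,2],98)))
E
```

```text
pics
{'time_s': 0.0, 'joints': array([-1.21020432,  0.53714998, -0.00442517,  1.53885018,  0.00261001,
        1.06728799, -0.07118465]), 'qd': array([ 0.00167071,  0.00091678,  0.00028245,  0.00028672, -0.00056579,
        0.00198456, -0.0005184 ]), 'effort': array([-8.87907554e-04, -5.70961010e+01,  9.89950709e-01, -2.51602256e+01,
       -5.63286385e-02,  1.75567815e-02,  1.28232164e-04]), 'ee_pos': array([268.84511168, 591.13469399, 237.85863254]), 'ee_rot': array([-1.09984963e-04,  2.11740668e-01,  9.77325522e-01, -8.37759392e-04]), 'wrist_force': array([-0.14340454,  1.13959447, -0.14176654]), 'wrist_torque': array([ 0.033725  ,  0.04850683, -0.04941137]), 'gripper_force': 0.0, 'gripper_width': 87.98787826143139}
top [ 435.54515714    2.28062221 1371.56563119] [-0.043, 0.708, -0.704, 0.045] 519.6851272859328Traceback (most recent call last):
  File "<stdin>", line 6, in <module>
  File "h.py", line 8, in cloud
    w=c@np.asarray(p['rotation']).T+np.asarray(p['eye']); w[d==0]=np.nan; return w
      ~^~~~~~~~~~~~~~~~~~~~~~~~~~~~
ValueError: matmul: Input operand 1 has a mismatch in its core dimension 0, with gufunc signature (n?,k),(k,m?)->(n?,m?) (size 4 is different from 3)
```

```bash
sed -i 's/^from station/from scipy.spatial.transform import Rotation as Rn\nfrom station/; s/np.asarray(p\[.rotation.\])/rot(p)/g' h.py
cat >> h.py <<'E'
def rot(p): q=p['rotation']; return Rn.from_quat([q[1],q[2],q[3],q[0]]).as_matrix()
E
cat > s.py <<'E'
from h import *
for n in('top','scene'):
    p=eyes.get_image(n);save(p,n+'1.png');np.savez(n+'1.npz',**{k:p[k] for k in p})
    print(n,p['eye'],np.round(rot(p),3).tolist(),p['fx'])
    w=cloud(p)
    for o in['drift','vise','bar','bar_end_a','parallel_a','oil_bottle','objective','dish']:
        L=finder.landmark_of(p,o);R=finder.regions_of(p,o)
        print(o,[(np.round(l['xy']).tolist(),round(l['conf'],2)) for l in L[:4]])
        for r in R[:3]:
            m=r['pixels'];q=w[m];print('   ',round(r['conf'],2),r['extent'],m.sum(),np.round(np.nanmedian(q,0)),'zmax',np.round(np.nanpercentile(q[:,2],98)))
E
python3 s.py
```

```text
top [ 435.54515714    2.28062221 1371.56563119] [[0.005, -0.992, 0.124], [-1.0, -0.005, -0.002], [0.002, -0.124, -0.992]] 519.6851272859328
drift [([172.0, 203.0], 0.67), ([162.0, 233.0], 0.54)]
    0.71 [160.0, 197.1, 184.1, 210.1] 225 [611. 275.  62.] zmax 95.0
    0.51 [146.1, 263.2, 166.9, 280.8] 235 [436. 310.  67.] zmax 95.0
    0.5 [147.6, 228.9, 169.1, 243.5] 235 [530. 302.  63.] zmax 94.0
vise [([290.0, 234.0], 0.66)]
    0.77 [257.0, 198.2, 327.6, 281.8] 4290 [530. -27.  62.] zmax 99.0
bar [([286.0, 229.0], 0.84)]
bar_end_a [([306.0, 227.0], 0.82), ([276.0, 229.0], 0.64)]
    0.97 [260.9, 218.0, 317.0, 242.1] 794 [540. -24.  96.] zmax 101.0
parallel_a [([261.0, 233.0], 0.45), ([316.0, 226.0], 0.42), ([287.0, 230.0], 0.15)]
    0.55 [316.7, 221.5, 331.1, 232.0] 118 [ 554. -111.   56.] zmax 61.0
oil_bottle [([394.0, 234.0], 0.81)]
    0.63 [389.1, 225.4, 404.5, 247.4] 240 [ 528. -292.   50.] zmax 78.0
objective [([350.0, 147.0], 0.57)]
    0.43 [343.8, 137.6, 360.9, 150.4] 160 [ 764. -188.   38.] zmax 50.0
dish [([240.0, 149.0], 0.7)]
    0.97 [228.3, 129.4, 260.1, 160.6] 799
[... 504 characters left out ...]
0], 0.93)]
    0.73 [231.9, 185.4, 298.9, 218.1] 1300 [550. -28.  95.] zmax 98.0
bar_end_a [([280.0, 196.0], 0.78), ([247.0, 200.0], 0.58)]
    0.62 [228.9, 184.1, 295.4, 219.9] 1266 [550. -24.  95.] zmax 98.0
parallel_a [([298.0, 210.0], 0.59)]
    0.84 [291.3, 197.9, 313.3, 215.2] 210 [541.  56.  54.] zmax 59.0
    0.51 [215.1, 209.3, 247.6, 227.4] 308 [ 564. -107.   54.] zmax 58.0
oil_bottle [([144.0, 228.0], 0.65)]
    0.82 [130.9, 198.8, 150.7, 233.2] 500 [ 542. -297.   44.] zmax 76.0
objective [([180.0, 318.0], 0.66)]
    0.87 [168.0, 301.9, 189.6, 324.0] 374 [ 778. -191.   36.] zmax 50.0
dish [([334.0, 316.0], 0.67)]
    0.8 [311.1, 294.3, 356.0, 331.0] 1533 [771. 101.   9.] zmax 15.0
```

View pics/top1.png

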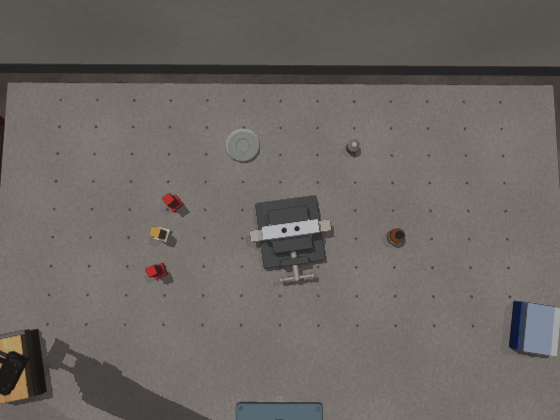

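View pics/scene1.png

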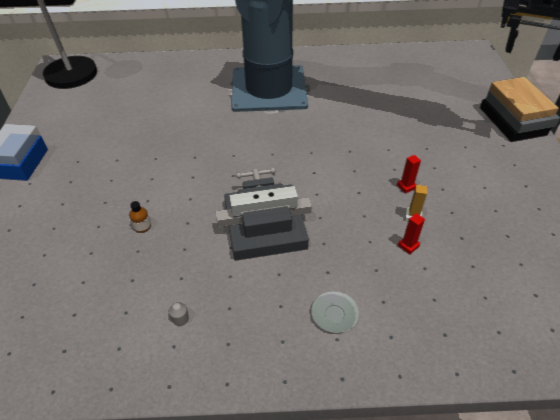

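```bash
cat > m.py <<'E'
from h import *
T=dict(np.load('top1.npz'));S=dict(np.load('scene1.npz'))
a=cv2.resize(T['img'][185:295,130:210],None,fx=5,fy=5,interpolation=cv2.INTER_CUBIC)
b=cv2.resize(S['img'][145:265,380:440],None,fx=4.58,fy=4.58,interpolation=cv2.INTER_CUBIC)
b=cv2.resize(b,(int(b.shape[1]*550/b.shape[0]),550))
cv2.imwrite('pics/c1.png',np.hstack([a,b])[:,:,::-1])
for n,p,box in(('top',T,(140,220,185,250)),('scene',S,(395,180,435,225))):
    w=cloud(p);hsv=cv2.cvtColor(p['img'],cv2.COLOR_RGB2HSV)
    m=np.zeros((420,560),bool);m[box[1]:box[3],box[0]:box[2]]=1
    br=m&(hsv[...,0]>12)&(hsv[...,0]<32)&(hsv[...,1]>110)
    wh=m&(hsv[...,1]<60)&(hsv[...,2]>140)
    for k,mm in(('brass',br),('top',br&(w[...,2]>84)),('foot',wh),('foottop',wh&(abs(w[...,2]-14)<5))):
        q=w[mm]; q=q[~np.isnan(q[:,0])]
        if len(q)<4: print(n,k,len(q));continue
        r=cv2.minAreaRect(q[:,:2].astype(np.float32))
        print(n,k,len(q),np.round(q.mean(0),1),np.round(np.ptp(q,0)),'rect',np.round(r[0],1),np.round(r[1],1),round(r[2],1))
    # bar
    R=finder.regions_of
    m=(hsv[...,1]<50)&(hsv[...,2]>120)&(w[...,2]>88)&(w[...,2]<112)&(abs(w[...,0]-540)<50)&(abs(w[...,1]+25)<110)
    q=w[m];r=cv2.minAreaRect(q[:,:2].astype(np.float32))
    A=np.c_[q[:,:2]-q[:,:2].mean(0),np.ones(len(q))];c,*_=np.linalg.lstsq(A,q[:,2],rcond=None)
    print(n,'bar',len(q),np.round(q.mean(0),1),'rect',np.round(r[0],1),np.round(r[1],1),round(r[2],1),'plane',np.round(c,3))
    for y in range(-110,60,10):
        s=q[abs(q[:,1]-y)<5]
        if len(s): print(y,len(s),np.round([s[:,0].min(),s[:,0].max(),np.median(s[:,2])],1),end=';')
    print()
    fl=w[(abs(w[...,0]-600)<300)&(abs(w[...,1])<400)&(abs(w[...,2])<15)];print('floor z',np.median(fl[:,2]))
E
python3 m.py
```

```text
top brass 115 [531.4 307.5  82.3] [25. 26. 67.] rect [532.2 309.7] [24.9 22.5] 72.9
top top 90 [532.2 309.9  89.9] [25. 25. 13.] rect [532.5 310.2] [23.8 22.7] 76.2
top foot 41 [534.  305.5  14.7] [36. 40. 13.] rect [533.1 310.8] [33.1 33. ] 74.1
top foottop 38 [534.2 304.2  14.6] [36. 39.  8.] rect [533.  310.3] [32. 33.] 74.1
top bar 690 [540.8 -23.9  96.2] rect [540.7 -24.1] [ 32.6 139.1] 8.0 plane [-1.1000e-02 -4.0000e-03  9.6172e+01]
-90 47 [535.5 565.6  96.3];-80 53 [533.1 565.5  96.1];-70 53 [531.1 563.   96.3];-60 52 [530.6 560.4  96.3];-50 51 [528.1 560.5  95.9];-40 33 [527.9 558.1  96.2];-30 50 [525.3 558.1  97.1];-20 52 [525.2 555.5  96.1];-10 35 [522.9 555.3  95.8];0 46 [522.8 553.1  96. ];10 53 [520.3 552.5  96.3];20 53 [517.8 550.4  96.5];30 53 [517.5 550.2  95.7];40 53 [515.6 547.3  95.5];50 6 [532.6 544.9  96.7];
floor z 0.39442871272501634
scene brass 342 [542.2 304.6  65.7] [31. 27. 73.] rect [535.2 306.8] [24.5 27.5] 76.9
scene top 109 [536.7 306.4  89. ] [29. 27.  8.] rect [534.6 306.8] [23.  26.3] 76.6
scene foot 25 [536.4 303.9  11.9] [30. 43. 15.] rect [535.2 310. ] [38.4 30.3] 78.0
scene foottop 22 [537.6 300.2  13.4] [30. 36.  6.] rect [536.  307.6] [32.3 30.4] 72.5
scene bar 724 [542.5 -26.7  96. ] rect [541.6 -26.6] [ 36.6 139.5] 7.3 plane [ 8.0000e-03 -5.0000e-03  9.5973e+01]
-100 7 [535.7 551.2  95.6];-90 47 [533.2 567.6  96.8];-80 56 [533.5 566.9  96.3];-70 59 [530.8 565.3  96.2];-60 58 [529.9 562.4  96.2];-50 54 [526.4 561.8  96.2];-40 35 [525.1 561.2  95.8];-30 54 [524.  558.4  96.1];-20 57 [524.7 558.2  96. ];-10 38 [521.4 557.5  96. ];0 53 [521.5 555.3  95.5];10 54 [520.6 555.6  95.4];20 56 [518.2 550.8  95.9];30 55 [515.7 551.1  95.6];40 41 [516.6 550.9  95.5];
floor z 0.0829266256426422
```

View pics/c1.png

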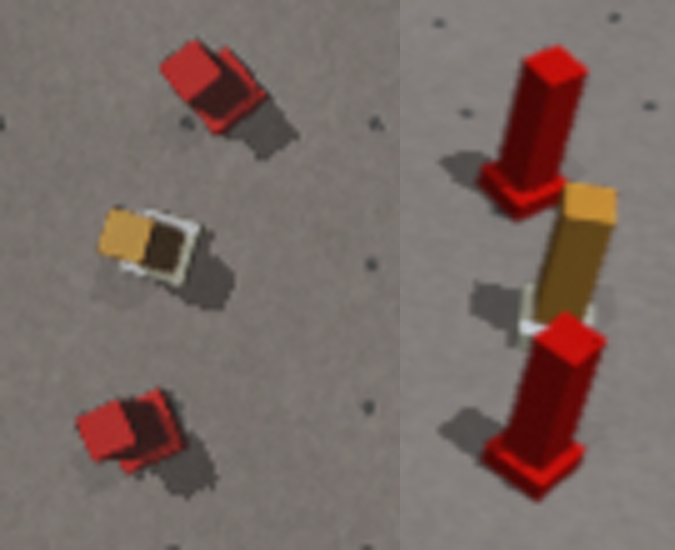

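The top view shows three candidates for the drift: red at (172,203), brass with a white foot at (160,234), and red at (157,271). The enlarged crop confirms the brass and white one is the real drift, as the description says. It stands at about (533.5, 308.5) mm with a yaw of about -15°. The bar is centred at about (541, -25), its long axis at 98°.

```bash
cat > go.py <<'E'
import sys
from h import *
# go.py x y z yaw_of_tool_y_deg -> tool-frame shift (m) and turn about tool z (rad)
o=arm.get_obs();q=o['ee_rot'];R=Rn.from_quat([q[1],q[2],q[3],q[0]]).as_matrix()
x,y,z,a=map(float,sys.argv[1:5])
cur=np.degrees(np.arctan2(R[1,1],R[0,1]));d=a-cur
print('t',round(o['time_s'],2),'pos',np.round(o['ee_pos'],2),'yaw',round(cur,2),'zaxis',np.round(R[:,2],4),'F',np.round(o['wrist_force'],2))
print('shift mm',np.round(R.T@(np.array([x,y,z])-o['ee_pos']),2),'turn z rad',round(-np.radians(d),4),'j',np.round(o['joints'],2))
E
python3 go.py 533.5 308.5 150 75
```

```text
t 1.75 pos [269.08 591.68 238.7 ] yaw 65.55 zaxis [ 0. -0. -1.] F [-0.24  0.75  0.17]
shift mm [-357.92 -148.33   88.72] turn z rad -0.165 j [-1.21  0.54 -0.    1.54  0.    1.07 -0.07]
```

carry_out(commands=[-0.0358, -0.0148, 0.008, 0, 0, 0, -0.0358, -0.0148, 0.008, 0, 0, 0, -0.0358, -0.0148, 0.008, 0, 0, 0, -0.0358, -0.0148, 0.008, 0, 0, 0, -0.0358, -0.0148, 0.008, 0, 0, 0, -0.0358, -0.0148, 0.008, 0, 0, 0, -0.0358, -0.0148, 0.008, 0, 0, 0, -0.0358, -0.0148, 0.008, 0, 0, 0, -0.0358, -0.0148, 0.008, 0, 0, 0, -0.0358, -0.0148, 0.008, 0, 0, 0, 0, 0, 0, 0, 0, -0.055, 0, 0, 0, 0, 0, -0.055, 0, 0, 0, 0, 0, -0.055, 0, 0, 0, 0, 0, 0, 0, 0, 0, 0, 0, 0, 0, 0, 0, 0, 0, 0], gripper=1, force=60)

```text
time_s: 3.08
ee_pos: [533.6, 308.9, 158.8]
ee_rot: [0.0, 0.131, 0.991, 0.0]
wrist_force: [-1.2, 0.5, -0.4]
gripper_width: 88.0
gripper_force: 0.0
```

```bash
python3 go.py 533.5 308.5 48 75
```

```text
t 3.08 pos [533.63 308.94 158.78] yaw 74.93 zaxis [ 1.e-04  1.e-04 -1.e+00] F [-1.19  0.54 -0.42]
shift mm [ 1.0000e-02 -4.7000e-01  1.1078e+02] turn z rad -0.0013 j [-0.61  0.57  0.01  1.7  -0.01  0.87  0.72]
```

carry_out(commands=[0, -0.0005, 0.028, 0, 0, 0, 0, 0, 0.028, 0, 0, 0, 0, 0, 0.028, 0, 0, 0, 0, 0, 0.0268, 0, 0, 0, 0, 0, 0, 0, 0, 0, 0, 0, 0, 0, 0, 0, 0, 0, 0, 0, 0, 0])

```text
time_s: 3.67
ee_pos: [534.4, 308.9, 49.4]
ee_rot: [0.001, 0.131, 0.991, 0.001]
wrist_force: [-0.1, -0.1, 0.8]
gripper_width: 88.0
gripper_force: 0.0
```

carry_out(commands=[0, 0, 0, 0, 0, 0, 0, 0, 0, 0, 0, 0, 0, 0, 0, 0, 0, 0, 0, 0, 0, 0, 0, 0, 0, 0, 0, 0, 0, 0, 0, 0, 0, 0, 0, 0, 0, 0, 0, 0, 0, 0, 0, 0, 0, 0, 0, 0], gripper=-1, force=60)

```text
time_s: 4.33
ee_pos: [533.6, 308.3, 47.9]
ee_rot: [-0.0, 0.131, 0.991, -0.0]
wrist_force: [0.1, 0.9, -0.4]
gripper_width: 37.0
gripper_force: 0.0
```

carry_out(commands=[0, 0, 0, 0, 0, 0, 0, 0, 0, 0, 0, 0, 0, 0, 0, 0, 0, 0, 0, 0, 0, 0, 0, 0, 0, 0, 0, 0, 0, 0, 0, 0, 0, 0, 0, 0])

```text
time_s: 4.83
ee_pos: [533.5, 308.3, 47.8]
ee_rot: [-0.0, 0.13, 0.991, -0.0]
wrist_force: [-0.2, 1.6, -2.0]
gripper_width: 23.7
gripper_force: 60.0
```

carry_out(commands=[0, 0, -0.01, 0, 0, 0, 0, 0, -0.03, 0, 0, 0, 0, 0, -0.03, 0, 0, 0, 0, 0, -0.03, 0, 0, 0, 0, 0, -0.02, 0, 0, 0, 0, 0, 0, 0, 0, 0, 0, 0, 0, 0, 0, 0, 0, 0, 0, 0, 0, 0])

```text
time_s: 5.5
ee_pos: [532.7, 307.7, 166.9]
ee_rot: [-0.001, 0.13, 0.991, -0.001]
wrist_force: [-1.0, 0.6, -2.7]
gripper_width: 23.2
gripper_force: 60.0
```

```bash
python3 go.py 536.1 9.4 168 98
python3 - <<'E'
from h import *
p=eyes.get_image('scene');save(p,'s2.png',(350,100,470,220),5)
E
```

```text
t 5.5 pos [532.65 307.74 166.86] yaw 75.01 zaxis [-0.0017 -0.0012 -1.    ] F [-1.03  0.6  -2.7 ]
shift mm [ -80.51 -287.29   -0.8 ] turn z rad -0.4013 j [-0.61  0.56  0.01  1.69 -0.01  0.89  0.72]
```

View pics/s2.png

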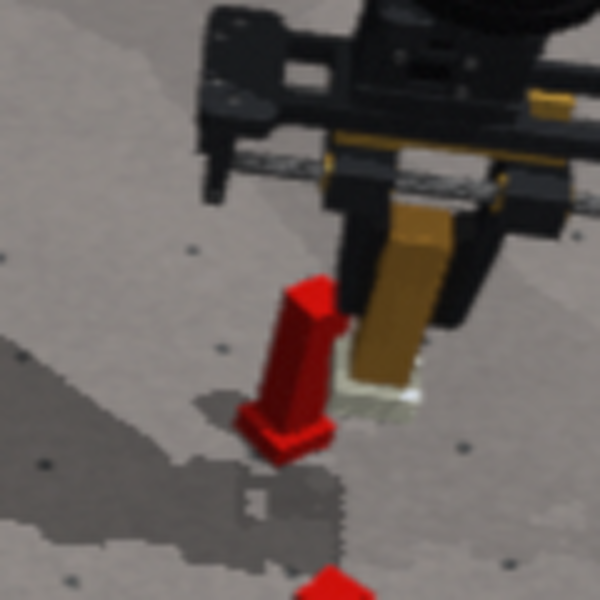

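The drift is held square, with its white foot hanging free at (370,390) in the crop. Next I move it above end a.

carry_out(commands=[-0.008, -0.0288, 0, 0, 0, 0, -0.008, -0.0288, 0, 0, 0, 0, -0.008, -0.0288, 0, 0, 0, 0, -0.008, -0.0288, 0, 0, 0, 0, -0.008, -0.0288, 0, 0, 0, 0, -0.008, -0.0288, 0, 0, 0, 0, -0.008, -0.0288, 0, 0, 0, 0, -0.008, -0.0288, 0, 0, 0, 0, -0.008, -0.0288, 0, 0, 0, 0, -0.008, -0.0288, 0, 0, 0, 0, 0, 0, 0, 0, 0, -0.08, 0, 0, 0, 0, 0, -0.08, 0, 0, 0, 0, 0, -0.08, 0, 0, 0, 0, 0, -0.08, 0, 0, 0, 0, 0, -0.08, 0, 0, 0, 0, 0, 0, 0, 0, 0, 0, 0, 0, 0, 0, 0, 0, 0, 0])

```text
time_s: 7.05
ee_pos: [535.8, 9.3, 167.2]
ee_rot: [-0.001, -0.068, 0.998, 0.0]
wrist_force: [-0.0, -0.1, -1.8]
gripper_width: 23.9
gripper_force: 60.0
```

```bash
python3 go.py 536.1 9.4 148 98
python3 - <<'E'
from h import *
p=eyes.get_image('scene');save(p,'s3.png',(200,100,330,260),4)
E
```

```text
t 7.05 pos [535.76   9.32 167.16] yaw 97.79 zaxis [-1.5e-03 -1.0e-04 -1.0e+00] F [-0.   -0.07 -1.76]
shift mm [-0.37  0.03 19.16] turn z rad -0.0037 j [-0.07  0.44 -0.04  1.9   0.02  0.81  1.59]
```

View pics/s3.png

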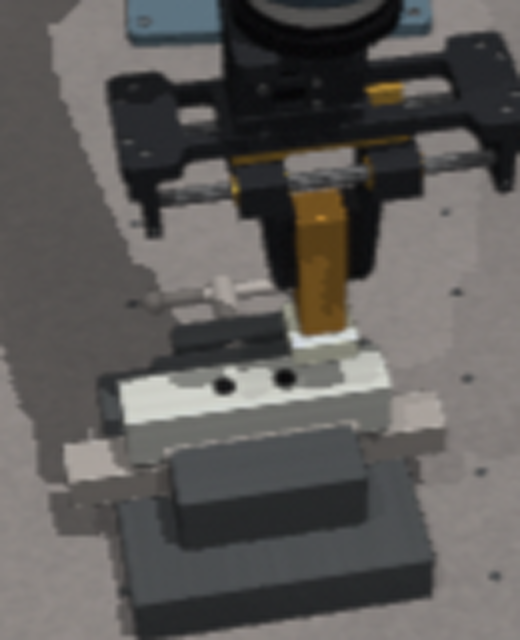

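The foot at (325,345) in the crop is aligned above the bar's +y end. I lower it in stages.

carry_out(commands=[0, 0, 0.01, 0, 0, 0, 0, 0, 0.006, 0, 0, 0, 0, 0, 0.003, 0, 0, 0, 0, 0, 0, 0, 0, 0, 0, 0, 0.001, 0, 0, 0, 0, 0, 0.001, 0, 0, 0, 0, 0, 0, 0, 0, 0, 0, 0, 0, 0, 0, 0])

```text
time_s: 7.77
ee_pos: [536.4, 9.4, 147.1]
ee_rot: [0.0, -0.069, 0.998, -0.0]
wrist_force: [-0.5, -0.9, -1.7]
gripper_width: 23.5
gripper_force: 60.0
```

carry_out(commands=[0, 0, 0.0005, 0, 0, 0, 0, 0, 0.0005, 0, 0, 0, 0, 0, 0.0005, 0, 0, 0, 0, 0, 0.0005, 0, 0, 0, 0, 0, 0, 0, 0, 0, 0, 0, 0, 0, 0, 0])

```text
time_s: 8.27
ee_pos: [536.3, 9.4, 144.9]
ee_rot: [0.0, -0.069, 0.998, -0.0]
wrist_force: [0.2, -0.8, -1.7]
gripper_width: 23.5
gripper_force: 60.0
```

carry_out(commands=[0, 0, 0.0005, 0, 0, 0, 0, 0, 0.0005, 0, 0, 0, 0, 0, 0.0005, 0, 0, 0, 0, 0, 0.0005, 0, 0, 0, 0, 0, 0, 0, 0, 0, 0, 0, 0, 0, 0, 0])

```text
time_s: 8.77
ee_pos: [536.4, 9.4, 143.4]
ee_rot: [0.0, -0.069, 0.998, 0.0]
wrist_force: [-2.0, 0.1, 5.4]
gripper_width: 23.3
gripper_force: 60.0
```

carry_out(commands=[0, 0, 0.0005, 0, 0, 0, 0, 0, 0.0005, 0, 0, 0, 0, 0, 0, 0, 0, 0, 0, 0, 0, 0, 0, 0])

```text
time_s: 9.1
ee_pos: [536.5, 9.5, 142.3]
ee_rot: [0.0, -0.069, 0.998, -0.0]
wrist_force: [-2.4, -0.1, 4.9]
gripper_width: 23.4
gripper_force: 60.0
```

carry_out(commands=[0, 0, 0.0005, 0, 0, 0, 0, 0, 0.0005, 0, 0, 0, 0, 0, 0, 0, 0, 0, 0, 0, 0, 0, 0, 0])

```text
time_s: 9.43
ee_pos: [536.4, 9.4, 141.2]
ee_rot: [0.0, -0.069, 0.998, 0.0]
wrist_force: [-2.6, 0.6, 4.6]
gripper_width: 23.4
gripper_force: 60.0
```

carry_out(commands=[0, 0, 0.0005, 0, 0, 0, 0, 0, 0.0005, 0, 0, 0, 0, 0, 0, 0, 0, 0, 0, 0, 0, 0, 0, 0])

```text
time_s: 9.77
ee_pos: [536.4, 9.4, 140.2]
ee_rot: [0.0, -0.069, 0.998, 0.0]
wrist_force: [-1.5, 0.6, 5.5]
gripper_width: 23.5
gripper_force: 60.0
```

carry_out(commands=[0, 0, 0.0004, 0, 0, 0, 0, 0, 0.0004, 0, 0, 0, 0, 0, 0, 0, 0, 0, 0, 0, 0, 0, 0, 0])

```text
time_s: 10.1
ee_pos: [536.5, 9.5, 139.6]
ee_rot: [0.0, -0.069, 0.998, 0.0]
wrist_force: [-1.5, 0.3, 7.8]
gripper_width: 23.3
gripper_force: 60.0
```

carry_out(commands=[0, 0, 0.0003, 0, 0, 0, 0, 0, 0.0003, 0, 0, 0, 0, 0, 0, 0, 0, 0, 0, 0, 0, 0, 0, 0])

```text
time_s: 10.43
ee_pos: [536.5, 9.5, 139.4]
ee_rot: [0.0, -0.069, 0.998, 0.0]
wrist_force: [-3.5, 1.3, 11.7]
gripper_width: 23.6
gripper_force: 60.0
```

carry_out(commands=[0, 0, 0.0002, 0, 0, 0, 0, 0, 0.0002, 0, 0, 0, 0, 0, 0, 0, 0, 0, 0, 0, 0, 0, 0, 0])

```text
time_s: 10.77
ee_pos: [536.5, 9.5, 139.3]
ee_rot: [0.0, -0.069, 0.998, 0.0]
wrist_force: [-5.4, 0.2, 15.3]
gripper_width: 23.7
gripper_force: 60.0
```

carry_out(commands=[0, 0, 0.0002, 0, 0, 0, 0, 0, 0.0001, 0, 0, 0, 0, 0, 0, 0, 0, 0, 0, 0, 0, 0, 0, 0])

```text
time_s: 11.1
ee_pos: [536.6, 9.5, 139.3]
ee_rot: [0.0, -0.069, 0.998, 0.0]
wrist_force: [-7.4, 0.9, 17.7]
gripper_width: 23.8
gripper_force: 60.0
```

carry_out(commands=[0, 0, -0.003, 0, 0, 0, 0, 0, -0.009, 0, 0, 0, 0, 0, -0.009, 0, 0, 0, 0, -0.023, 0, 0, 0, 0, 0, -0.023, 0, 0, 0, 0, 0, -0.024, 0, 0, 0, 0, 0, 0, 0, 0, 0, 0, 0, 0, 0, 0, 0, 0, 0, 0, 0, 0, 0, 0])

```text
time_s: 11.85
ee_pos: [546.0, -59.3, 159.0]
ee_rot: [0.0, -0.069, 0.998, 0.0]
wrist_force: [-0.7, 0.7, -2.5]
gripper_width: 23.4
gripper_force: 60.0
```

```bash
python3 go.py 545.9 -60 147 98
```

```text
t 11.85 pos [546.   -59.27 159.03] yaw 97.93 zaxis [ 2.e-04  6.e-04 -1.e+00] F [-0.71  0.72 -2.46]
shift mm [ 0.2  -0.72 12.03] turn z rad -0.0012 j [ 0.05  0.47 -0.02  1.87  0.01  0.8   1.72]
```

carry_out(commands=[0, 0, 0.006, 0, 0, 0, 0, 0, 0.005, 0, 0, 0, 0, 0, 0.001, 0, 0, 0, 0, 0, 0.0005, 0, 0, 0, 0, 0, 0.0005, 0, 0, 0, 0, 0, 0, 0, 0, 0, 0, 0, 0, 0, 0, 0])

```text
time_s: 12.43
ee_pos: [546.1, -59.9, 145.9]
ee_rot: [0.0, -0.069, 0.998, -0.0]
wrist_force: [-0.7, -0.3, -2.5]
gripper_width: 23.5
gripper_force: 60.0
```

carry_out(commands=[0, 0, 0.0005, 0, 0, 0, 0, 0, 0.0005, 0, 0, 0, 0, 0, 0.0005, 0, 0, 0, 0, 0, 0.0005, 0, 0, 0, 0, 0, 0, 0, 0, 0, 0, 0, 0, 0, 0, 0])

```text
time_s: 12.93
ee_pos: [545.9, -59.9, 143.8]
ee_rot: [-0.0, -0.069, 0.998, 0.0]
wrist_force: [-0.3, 0.3, -1.5]
gripper_width: 23.1
gripper_force: 60.0
```

carry_out(commands=[0, 0, 0.0005, 0, 0, 0, 0, 0, 0.0005, 0, 0, 0, 0, 0, 0, 0, 0, 0, 0, 0, 0, 0, 0, 0])

```text
time_s: 13.27
ee_pos: [546.0, -59.9, 142.8]
ee_rot: [-0.0, -0.069, 0.998, 0.0]
wrist_force: [0.2, -0.4, -2.8]
gripper_width: 23.2
gripper_force: 60.0
```

carry_out(commands=[0, 0, 0.0005, 0, 0, 0, 0, 0, 0.0005, 0, 0, 0, 0, 0, 0, 0, 0, 0, 0, 0, 0, 0, 0, 0])

```text
time_s: 13.6
ee_pos: [545.9, -60.0, 141.8]
ee_rot: [-0.0, -0.069, 0.998, -0.0]
wrist_force: [-0.6, -0.6, -2.2]
gripper_width: 23.4
gripper_force: 60.0
```

carry_out(commands=[0, 0, 0.0005, 0, 0, 0, 0, 0, 0.0005, 0, 0, 0, 0, 0, 0, 0, 0, 0, 0, 0, 0, 0, 0, 0])

```text
time_s: 13.93
ee_pos: [545.9, -59.9, 140.8]
ee_rot: [-0.0, -0.069, 0.998, 0.0]
wrist_force: [-1.1, -0.1, -2.4]
gripper_width: 23.5
gripper_force: 60.0
```

carry_out(commands=[0, 0, 0.0004, 0, 0, 0, 0, 0, 0.0004, 0, 0, 0, 0, 0, 0, 0, 0, 0, 0, 0, 0, 0, 0, 0])

```text
time_s: 14.27
ee_pos: [545.9, -59.9, 140.0]
ee_rot: [-0.0, -0.069, 0.998, 0.0]
wrist_force: [-0.0, 0.3, -2.1]
gripper_width: 23.8
gripper_force: 60.0
```

carry_out(commands=[0, 0, 0.0004, 0, 0, 0, 0, 0, 0.0004, 0, 0, 0, 0, 0, 0, 0, 0, 0, 0, 0, 0, 0, 0, 0])

```text
time_s: 14.6
ee_pos: [546.1, -60.0, 139.5]
ee_rot: [0.0, -0.069, 0.998, -0.0]
wrist_force: [-0.6, 0.0, 1.0]
gripper_width: 23.1
gripper_force: 60.0
```

carry_out(commands=[0, 0, 0.0003, 0, 0, 0, 0, 0, 0.0003, 0, 0, 0, 0, 0, 0, 0, 0, 0, 0, 0, 0, 0, 0, 0])

```text
time_s: 14.93
ee_pos: [546.1, -60.0, 139.3]
ee_rot: [0.0, -0.069, 0.998, -0.0]
wrist_force: [-3.0, 0.8, 6.8]
gripper_width: 23.4
gripper_force: 60.0
```

carry_out(commands=[0, 0, 0.0003, 0, 0, 0, 0, 0, 0.0003, 0, 0, 0, 0, 0, 0, 0, 0, 0, 0, 0, 0, 0, 0, 0])

```text
time_s: 15.27
ee_pos: [546.2, -60.0, 139.3]
ee_rot: [0.0, -0.069, 0.998, -0.0]
wrist_force: [-3.8, 0.0, 11.7]
gripper_width: 23.7
gripper_force: 60.0
```

carry_out(commands=[0, 0, 0.0003, 0, 0, 0, 0, 0, 0.0002, 0, 0, 0, 0, 0, 0, 0, 0, 0, 0, 0, 0, 0, 0, 0])

```text
time_s: 15.6
ee_pos: [546.2, -60.0, 139.2]
ee_rot: [0.0, -0.069, 0.998, -0.0]
wrist_force: [-5.7, -0.0, 16.6]
gripper_width: 23.4
gripper_force: 60.0
```

carry_out(commands=[0, 0, 0.0002, 0, 0, 0, 0, 0, 0.0001, 0, 0, 0, 0, 0, 0, 0, 0, 0, 0, 0, 0, 0, 0, 0])

```text
time_s: 15.93
ee_pos: [546.2, -60.1, 139.1]
ee_rot: [0.0, -0.069, 0.998, -0.0]
wrist_force: [-6.7, 0.4, 18.4]
gripper_width: 23.7
gripper_force: 60.0
```

carry_out(commands=[0, 0, -0.003, 0, 0, 0, 0, 0, -0.005, 0, 0, 0, 0, 0.023, 0, 0, 0, 0, 0, 0.023, 0, 0, 0, 0, 0, 0.024, 0, 0, 0, 0, 0, 0, 0, 0, 0, 0, 0, 0, 0, 0, 0, 0, 0, 0, 0, 0, 0, 0])

```text
time_s: 16.6
ee_pos: [536.3, 8.7, 145.1]
ee_rot: [-0.0, -0.069, 0.998, -0.0]
wrist_force: [-0.6, -0.1, -2.3]
gripper_width: 23.7
gripper_force: 60.0
```

carry_out(commands=[0, 0, 0.003, 0, 0, 0, 0, 0, 0.001, 0, 0, 0, 0, 0, 0.0005, 0, 0, 0, 0, 0, 0.0005, 0, 0, 0, 0, 0, 0.0005, 0, 0, 0, 0, 0, 0, 0, 0, 0, 0, 0, 0, 0, 0, 0])

```text
time_s: 17.18
ee_pos: [536.3, 9.3, 139.7]
ee_rot: [0.0, -0.069, 0.998, 0.0]
wrist_force: [-0.2, -0.2, -2.9]
gripper_width: 23.4
gripper_force: 60.0
```

carry_out(commands=[0, 0, 0.0003, 0, 0, 0, 0, 0, 0.0003, 0, 0, 0, 0, 0, 0.0003, 0, 0, 0, 0, 0, 0.0003, 0, 0, 0, 0, 0, 0.0003, 0, 0, 0, 0, 0, 0, 0, 0, 0, 0, 0, 0, 0, 0, 0])

```text
time_s: 17.77
ee_pos: [536.6, 9.5, 139.3]
ee_rot: [0.0, -0.069, 0.998, 0.0]
wrist_force: [-3.4, 0.7, 9.7]
gripper_width: 23.5
gripper_force: 60.0
```

carry_out(commands=[0, 0, 0.0003, 0, 0, 0, 0, 0, 0.0003, 0, 0, 0, 0, 0, 0, 0, 0, 0, 0, 0, 0, 0, 0, 0])

```text
time_s: 18.1
ee_pos: [536.6, 9.5, 139.3]
ee_rot: [0.0, -0.069, 0.998, 0.0]
wrist_force: [-5.2, 0.5, 15.3]
gripper_width: 23.6
gripper_force: 60.0
```

Next a bit more on this end, then the middle.

carry_out(commands=[0, 0, 0.0002, 0, 0, 0, 0, 0, 0.0002, 0, 0, 0, 0, 0, 0, 0, 0, 0, 0, 0, 0, 0, 0, 0])

```text
time_s: 18.43
ee_pos: [536.6, 9.6, 139.2]
ee_rot: [0.0, -0.069, 0.998, 0.0]
wrist_force: [-6.9, -1.0, 18.2]
gripper_width: 23.4
gripper_force: 60.0
```

carry_out(commands=[0, 0, -0.003, 0, 0, 0, 0, 0, -0.005, 0, 0, 0, 0, -0.012, 0, 0, 0, 0, 0, -0.023, 0, 0, 0, 0, 0, 0, 0, 0, 0, 0, 0, 0, 0, 0, 0, 0, 0, 0, 0, 0, 0, 0])

```text
time_s: 19.02
ee_pos: [541.0, -25.6, 144.9]
ee_rot: [-0.0, -0.069, 0.998, 0.0]
wrist_force: [0.8, 0.5, -2.1]
gripper_width: 23.5
gripper_force: 60.0
```

carry_out(commands=[0, 0, 0.003, 0, 0, 0, 0, 0, 0.001, 0, 0, 0, 0, 0, 0.0005, 0, 0, 0, 0, 0, 0.0005, 0, 0, 0, 0, 0, 0.0005, 0, 0, 0, 0, 0, 0, 0, 0, 0, 0, 0, 0, 0, 0, 0])

```text
time_s: 19.6
ee_pos: [541.1, -25.2, 139.7]
ee_rot: [0.0, -0.069, 0.998, 0.0]
wrist_force: [0.1, 0.1, -2.5]
gripper_width: 23.9
gripper_force: 60.0
```

carry_out(commands=[0, 0, 0.0003, 0, 0, 0, 0, 0, 0.0003, 0, 0, 0, 0, 0, 0.0003, 0, 0, 0, 0, 0, 0.0003, 0, 0, 0, 0, 0, 0.0003, 0, 0, 0, 0, 0, 0.0003, 0, 0, 0, 0, 0, 0, 0, 0, 0, 0, 0, 0, 0, 0, 0])

```text
time_s: 20.27
ee_pos: [541.4, -25.2, 139.3]
ee_rot: [0.0, -0.069, 0.998, -0.0]
wrist_force: [-5.0, 1.3, 11.7]
gripper_width: 23.6
gripper_force: 60.0
```

carry_out(commands=[0, 0, 0.0003, 0, 0, 0, 0, 0, 0.0003, 0, 0, 0, 0, 0, 0, 0, 0, 0, 0, 0, 0, 0, 0, 0])

```text
time_s: 20.6
ee_pos: [541.5, -25.2, 139.2]
ee_rot: [0.0, -0.069, 0.998, 0.0]
wrist_force: [-5.9, 0.4, 16.7]
gripper_width: 23.1
gripper_force: 60.0
```

carry_out(commands=[0, 0, 0.0002, 0, 0, 0, 0, 0, 0.0002, 0, 0, 0, 0, 0, 0, 0, 0, 0, 0, 0, 0, 0, 0, 0])

```text
time_s: 20.93
ee_pos: [541.5, -25.2, 139.1]
ee_rot: [0.0, -0.069, 0.998, -0.0]
wrist_force: [-7.0, 0.8, 20.4]
gripper_width: 23.7
gripper_force: 60.0
```

carry_out(commands=[0, 0, 0.0001, 0, 0, 0, 0, 0, 0, 0, 0, 0, 0, 0, 0, 0, 0, 0, 0, 0, 0, 0, 0, 0, 0, 0, 0, 0, 0, 0])

```text
time_s: 21.35
ee_pos: [541.5, -25.2, 139.1]
ee_rot: [0.0, -0.069, 0.998, -0.0]
wrist_force: [-6.3, 0.8, 21.5]
gripper_width: 23.8
gripper_force: 60.0
```

carry_out(commands=[0, 0, -0.003, 0, 0, 0, 0, 0, -0.012, 0, 0, 0, 0, 0, -0.025, 0, 0, 0, 0, 0.037, 0, 0, 0, 0, 0, 0.037, 0, 0, 0, 0, 0, 0.037, 0, 0, 0, 0, 0, 0.037, 0, 0, 0, 0, 0, 0.037, 0, 0, 0, 0, 0, 0.037, 0, 0, 0, 0, 0, 0, 0, 0, 0, 0, 0, 0, 0, 0, 0, 0, 0, 0, 0, 0, 0, 0, 0, 0, 0, 0, 0])

```text
invalid input
```

```bash
python3 go.py 510 197 50 98
python3 - <<'E'
from h import *
p=eyes.get_image('scene');save(p,'s4.png',(200,130,440,270),3.3)
w=cloud(p);hsv=cv2.cvtColor(p['img'],cv2.COLOR_RGB2HSV)
m=(hsv[...,1]<50)&(hsv[...,2]>120)&(w[...,2]>82)&(w[...,2]<112)&(abs(w[...,0]-540)<50)&(abs(w[...,1]+25)<75)
q=w[m];A=np.c_[q[:,:2]-q[:,:2].mean(0),np.ones(len(q))];c,*_=np.linalg.lstsq(A,q[:,2],rcond=None);print(len(q),np.round(c,4))
E
```

```text
t 21.35 pos [541.5  -25.17 139.14] yaw 97.92 zaxis [ 8.e-04  0.e+00 -1.e+00] F [-6.33  0.82 21.54]
shift mm [  0.65 224.4   89.12] turn z rad -0.0014 j [-0.01  0.49 -0.03  1.9   0.02  0.75  1.65]
601 [1.10800e-01 1.05000e-02 9.36846e+01]
```

View pics/s4.png

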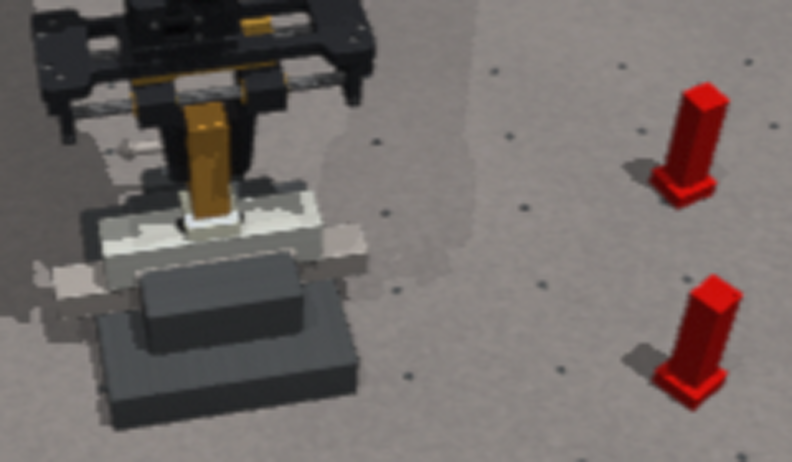

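The call was refused because its numbers didn't divide into rows of six, so the arm did not move. The picture shows the drift still on the middle of the bar at (212,220), the bar low, and both parallels in place at (75,280) and (345,245). I resend the move.

carry_out(commands=[0, 0, -0.003, 0, 0, 0, 0, 0, -0.012, 0, 0, 0, 0, 0, -0.025, 0, 0, 0, 0, 0.037, 0, 0, 0, 0, 0, 0.037, 0, 0, 0, 0, 0, 0.037, 0, 0, 0, 0, 0, 0.037, 0, 0, 0, 0, 0, 0.037, 0, 0, 0, 0, 0, 0.037, 0, 0, 0, 0, 0, 0, 0, 0, 0, 0, 0, 0, 0, 0, 0, 0, 0, 0, 0, 0, 0, 0])

```text
time_s: 22.4
ee_pos: [510.5, 193.9, 176.6]
ee_rot: [-0.0, -0.069, 0.998, -0.0]
wrist_force: [0.1, -1.7, -2.4]
gripper_width: 23.3
gripper_force: 60.0
```

```bash
python3 go.py 510 197 50 98
python3 - <<'E'
from h import *
for n in('scene','top'):
    p=eyes.get_image(n)
    w=cloud(p);hsv=cv2.cvtColor(p['img'],cv2.COLOR_RGB2HSV)
    m=(hsv[...,1]<50)&(hsv[...,2]>120)&(w[...,2]>84)&(w[...,2]<112)&(abs(w[...,0]-541+.139*(w[...,1]+25))<14)&(abs(w[...,1]+25)<65)
    q=w[m];A=np.c_[q[:,:2]-q[:,:2].mean(0),np.ones(len(q))];c,*_=np.linalg.lstsq(A,q[:,2],rcond=None);print(len(q),np.round(c,4))
E
```

```text
t 22.4 pos [510.54 193.89 176.55] yaw 97.92 zaxis [-2.e-04 -9.e-04 -1.e+00] F [ 0.15 -1.69 -2.37]
shift mm [7.0000e-02 3.2700e+00 1.2655e+02] turn z rad -0.0014 j [-0.38  0.44 -0.08  1.87  0.05  0.84  1.22]
557 [-4.60000e-03 -2.90000e-03  9.14867e+01]
540 [1.01000e-02 3.90000e-03 9.19284e+01]
```

carry_out(commands=[0, 0, 0.03, 0, 0, 0, 0, 0, 0.03, 0, 0, 0, 0, 0, 0.03, 0, 0, 0, 0, 0, 0.025, 0, 0, 0, 0, 0, 0.009, 0, 0, 0, 0, 0, 0, 0, 0, 0, 0, 0, 0, 0, 0, 0, 0, 0, 0, 0, 0, 0, 0, 0, 0, 0, 0, 0])

```text
time_s: 23.25
ee_pos: [511.9, 194.9, 54.5]
ee_rot: [0.001, -0.069, 0.998, 0.0]
wrist_force: [-1.4, 0.4, -2.5]
gripper_width: 23.7
gripper_force: 60.0
```

carry_out(commands=[0, 0, 0.0005, 0, 0, 0, 0, 0, 0.0005, 0, 0, 0, 0, 0, 0.0005, 0, 0, 0, 0, 0, 0, 0, 0, 0, 0, 0, 0, 0, 0, 0, 0, 0, 0, 0, 0, 0])

```text
time_s: 23.75
ee_pos: [510.5, 194.7, 51.3]
ee_rot: [0.0, -0.069, 0.998, -0.0]
wrist_force: [-0.5, 0.3, -2.1]
gripper_width: 23.7
gripper_force: 60.0
```

carry_out(commands=[0, 0, 0.0008, 0, 0, 0, 0, 0, 0.0007, 0, 0, 0, 0, 0, 0.0005, 0, 0, 0, 0, 0, 0.0005, 0, 0, 0, 0, 0, 0.0005, 0, 0, 0, 0, 0, 0, 0, 0, 0, 0, 0, 0, 0, 0, 0, 0, 0, 0, 0, 0, 0])

```text
time_s: 24.42
ee_pos: [510.6, 194.6, 48.4]
ee_rot: [0.0, -0.069, 0.998, 0.0]
wrist_force: [-0.5, -0.4, -2.5]
gripper_width: 23.5
gripper_force: 60.0
```

carry_out(commands=[0, 0, 0.0004, 0, 0, 0, 0, 0, 0.0004, 0, 0, 0, 0, 0, 0, 0, 0, 0, 0, 0, 0, 0, 0, 0])

```text
time_s: 24.75
ee_pos: [510.6, 194.7, 47.8]
ee_rot: [0.0, -0.069, 0.998, 0.0]
wrist_force: [-0.6, -0.3, 3.4]
gripper_width: 23.5
gripper_force: 60.0
```

Touched down, so I release with partial steps and retreat.

carry_out(commands=[0, 0, 0, 0, 0, 0, 0, 0, 0, 0, 0, 0, 0, 0, 0, 0, 0, 0, 0, 0, 0, 0, 0, 0, 0, 0, 0, 0, 0, 0, 0, 0, 0, 0, 0, 0, 0, 0, 0, 0, 0, 0, 0, 0, 0, 0, 0, 0, 0, 0, 0, 0, 0, 0, 0, 0, 0, 0, 0, 0, 0, 0, 0, 0, 0, 0, 0, 0, 0, 0, 0, 0], gripper=1)

```text
time_s: 25.75
ee_pos: [510.6, 194.6, 47.5]
ee_rot: [0.0, -0.069, 0.998, -0.0]
wrist_force: [0.3, 0.2, -0.4]
gripper_width: 87.8
gripper_force: 0.0
```

carry_out(commands=[0, 0, -0.01, 0, 0, 0, 0, 0, -0.03, 0, 0, 0, 0, 0, -0.04, 0, 0, 0, 0, 0, -0.04, 0, 0, 0, 0, 0, -0.04, 0, 0, 0, 0.04, 0, 0, 0, 0, 0, 0.04, 0, 0, 0, 0, 0, 0.04, 0, 0, 0, 0, 0, 0, 0, 0, 0, 0, 0, 0, 0, 0, 0, 0, 0, 0, 0, 0, 0, 0, 0])

```text
time_s: 26.67
ee_pos: [392.7, 178.5, 208.5]
ee_rot: [0.001, -0.069, 0.998, 0.0]
wrist_force: [-0.3, 0.9, -0.2]
gripper_width: 88.2
gripper_force: 0.0
```

Run:
```python
from h import *
o=arm.get_obs();print(o['time_s'],o['ee_pos'],o['gripper_width'])
p=eyes.get_image('scene');save(p,'s5.png',(200,130,440,270),3.3)
```

```text
26.6667 [392.71209197 178.47391928 208.45728616] 88.16306607517294
```

View pics/s5.png

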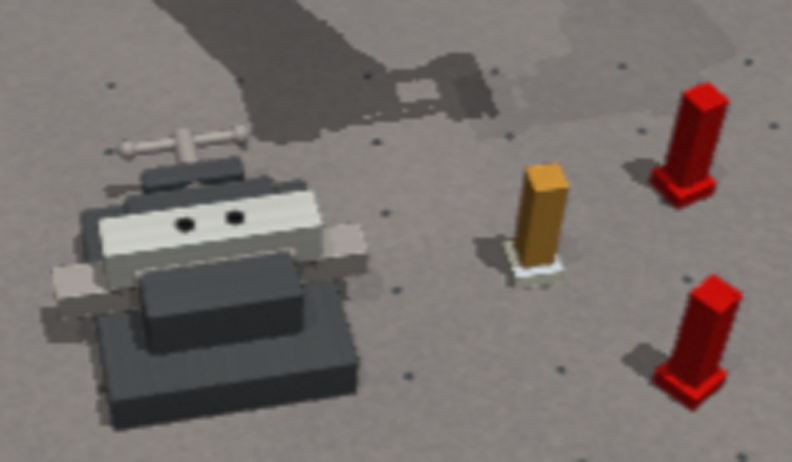

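The drift stands upright at (540,220) in the crop, clear of the vise. The bar is down and level on both parallels.

```bash
python3 -c "
from h import *
print(workorder.close_job())"
```

```text
the job is handed in; nothing more can be done
None
```

I pressed the bar down level on both parallels (about 20 N on each end, then 23.5 N on the middle), stood the drift upright clear of the vise and handed the job in; the verdict wasn't shown, and I couldn't measure the pinch on the parallels directly.

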